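Put one microscope objective away and present the next to the inspection camera

ROBOT

A 6-joint arm with a two-finger parallel gripper is mounted at the origin on the work surface. World frame = base frame: x ahead of the robot, y to its left, z up, the work surface at z = 0. Lengths are in m, angles in rad, forces in N, time in s.
With the tool pointing down it reaches from about 0.2 to 0.875 m from the base axis. Payload 3.4 kg.
Tool frame: the origin (TCP) lies midway between the tips of the shut fingers; the grasp point (between the pads) lies bot.hold_point_z behind it (bot.hold_point_z is the distance from the TCP to the grasp point, in m); z points along the fingers, y is the line along which they close (so a half turn about z gives the same grasp; the last joint's range is limited). The gripper opens to 94 mm and grips with 3 to 60 N. Pads are 16 mm wide; open, the fingers measure 119 mm over their backs; the gripper's body (75 mm by 177 mm) begins 78 mm behind the grasp point.
Start: joints at [1.212, 0.276, 1.505, -0, 1.361, -0.121], TCP at [0.135, 0.559, 0.205] pointing down, gripper open.
Joint ranges: [-2.89, 2.89], [-0.75, 2.08], [0.22, 2.7], [-1.18, 4.32], [0.11, 2.71], [-2.7, 2.7]. Speed limits (rad/s): [2.57, 2.57, 3.14, 3.14, 3.14, 3.14].

INTERFACE

Orientations are given as a unit quaternion [w, x, y, z].
In Python, from workcell import bot, grab_frame, camera_params gives the robot as it stands. Calls block until the motion is done:
- bot.goto(position, orientation): joint-space move of the TCP to a pose.
- bot.servo_line(position, rot=None, v=0.15): straight line of the TCP; rot=None keeps the orientation; v is the mean speed in m/s.
- bot.set_joints(angles): joint-space move.
- bot.command_gripper(opening): finger opening in m; the grip force is fixed at half the most; returns when the fingers have stopped.
- bot.sleep(seconds).
- bot.solve_ik(position, orientation): joint angles nearest the present ones, or None.
- grab_frame(name): name is "scene" or "top" or "wrist"; returns the picture (400x640x3 uint8, red, green, blue); there is no depth.
- camera_params(name): a dict with "camera_matrix" (3x3 intrinsics, pixels), "k1" (the pictures are not rectified: a ray, as slopes to the right and down, at radius r is drawn at 1 + k1 r^2 times it, then the intrinsics apply), "pose" (4x4, takes a point from camera to world coordinates); the wrist camera has in their place "mount" (4x4, takes a point from camera to tool coordinates, whose origin is the TCP and whose axes are the flange's). Camera axes: x right, y up, looking along -z (the intrinsics and any distortion apply to the point x, -y, -z); pixel columns grow to the right and rows downward; lengths in m; the calibration is good to about 2 mm. A picture is of the moment at which its call begins: read the wrist's pose just before it. camera_params takes no time and is no camera call.
A pose or a line that the arm cannot do raises bot.IKError and nothing moves.
- bot.hand_in(): hands the job in, once; it reports no verdict.
Readings, each from a call of its own:
- bot.current_time(): time.
- bot.current_q(): joint angles.
- bot.current_joint_velocities(): joint speeds.
- bot.current_tau(): joint torques, N m.
- bot.current_tool_pos(): TCP position.
- bot.current_tool_rot(): TCP orientation.
- bot.current_contact_force(): force on the tool from outside, world axes, zero at the start.
- bot.current_ft_torque(): the same for the moment, N m.
- bot.current_finger_gap(): finger opening in m.
Only numpy, scipy, OpenCV 4.12 (cv2) and the standard library are available. Lean on these libraries where they do the work, as an engineer would, in place of code of your own. Each camera call takes 0.05 s, during which the arm holds its last target. There are 200 camera calls.

TASK

The short objective standing alone on the bench is finished with: stand it, lens up, in the empty seat of the white objective case and shut the case's lid fully. Then take the longest objective out of the low grey stand and hold it in the air in front of the small inspection camera, in line with the camera's sight, lens end squarely facing the camera, with the lens 10 cm from the camera's glass. Finish while still holding it there steadily; do not touch the camera, and leave everything else where it is.

Things in the scene. Friction and masses are not known exactly. Their poses are not given: they have to be found in the camera images.
- short_center (a point): Centre (half-way up) of the short objective, an aluminium barrel with dark rings that stands alone on the bench, lens up, axis z up: 48 mm tall; foot (thread) 20 mm diameter and 6 mm high, then barrel 28 mm diameter from 6 to 36 mm above its underside, then a cone narrowing to 14 mm at the top. About 0.11 kg.
- case: The white objective case, fixed to the bench, 124 mm (its x) by 170 mm (its y) and 36 mm high without lid, walls 5 mm; origin at the centre of its underside, z up, its front looks to its -x. Inside lies an insert whose top is 19 mm above the bench, with two round seats 26 mm in diameter and 5 mm deep at y = +40 mm (empty) and y = -40 mm (taken). A seated objective stands with its underside 14 mm above the bench (the short one's centre then at 38 mm).
- case_seat (a point): Centre of the mouth of the empty seat, at the height of the insert's top, 19 mm above the bench.
- case_lid (a joint): Angle of the case's hinged lid, a hollow cover, rad: 0 shut (the case with lid is then 70 mm high), 1.57 upright, 1.9 fully open (leaning back). Its hinge is stiff: it stays where it is left and needs about 0.5 to 2 N at its free edge to swing.
- case_hinge (a point): Middle of the lid's hinge line, along the case's y on top of its far (+x) wall, 36 mm above the bench. The lid is an upturned tray, 124 mm from hinge to free edge, 170 mm wide, 34 mm deep, walls 5 mm. Shut, its flat outer face is on top, 34 mm above this point; open, that face looks away from the robot, and pushing on it, towards the robot and then down, shuts the lid.
- long_center (a point): Centre (half-way up) of the longest objective, aluminium with dark rings, standing lens down in one of the stand's three holes (which one varies): 88 mm long; its z axis points from the lens (44 mm below this point) to the thread (44 mm above). Nose 12 to 18 mm diameter over the first 20 mm from the lens (this part is inside the hole), then barrel 28 mm diameter up to 82 mm, then thread 20 mm diameter. About 0.17 kg; lifts straight out.
- long_lens (a point): Centre of the lens face at the nose end of the longest objective, 44 mm along its axis from its centre.
- stand: The low grey stand, fixed to the bench: block 70 mm (its x) by 210 mm (its y) by 32 mm high, origin at the centre of its underside, z up. Three holes in a row along its y at -66, 0 and +66 mm, each 22 mm in diameter and 24 mm deep, each with an objective standing in it nose down; the longest rises 68 mm above the block, the other two 30 and 34 mm.
- camera_head: Barrel of the inspection camera, fixed on a post, 36 mm diameter and 75 mm long with a 58 mm ring lamp round its glass. Origin at the centre of its front glass, 125 mm above the bench; its z axis is the line of sight, pointing out of the glass up and back towards the robot's side, 35 degrees (0.61 rad) from vertical; in plan it looks along the camera stand's -x.
- camera_spot (a point): The point on the camera's line of sight 100 mm in front of its glass (207 mm above the bench) where the lens face is to be held.
- case_objective_center (a point): Centre of the objective already in the case's other seat (34 mm diameter, 42 mm tall). Leave alone.
- stubby_center (a point): Centre of the shortest objective in the stand (28 mm diameter, 50 mm long). Leave alone.
- fat_center (a point): Centre of the fat objective in the stand (34 mm diameter, 54 mm long). Leave alone.
- oil_center (a point): Middle of a small amber oil bottle, 32 mm diameter, 62 mm tall. Leave alone.
- dish_center (a point): Middle of an open clear dish, 60 mm diameter, 14 mm high. Leave alone.
- mouse_center (a point): Middle of a black computer mouse, 60 by 105 mm, 34 mm high. Leave alone.
Not all that is in view belongs to the job. Several things have the shape of the case; the one meant has the colours described above.

How it is judged:
By the outcome, as a careful person would: the job done as asked, in the order asked, and still so for the second after the job is handed in, while the arm keeps its last pose, push and grip.
It also fails if it takes over 67 s, if anything falls off the work surface, if the arm or the gripper's body presses on something with over 40 N, if the wrist force passes 120 N, or if a joint passes its speed limit or range.

## Working session

There is one attempt and no reset: what is moved stays moved. The work goes in short steps, each a Python script; the robot and the scene stay as the last script left them, time stands still between calls to the robot, and variables do not carry over. Pictures are saved under pics/ and viewed, on a budget of 10 in all, crops included, one or two more only if the job needs it, and the job is handed in when it is done.

```bash
mkdir -p pics; ls
cat > h.py <<'E'
import numpy as np, cv2
from workcell import bot, grab_frame, camera_params
from scipy.spatial.transform import Rotation as R
def save(n,im): cv2.imwrite('pics/%s.png'%n, cv2.cvtColor(im,cv2.COLOR_RGB2BGR))
def quat(r): q=r.as_quat(); return [q[3],q[0],q[1],q[2]]
def rot(q): return R.from_quat([q[1],q[2],q[3],q[0]])
def campose(name,tp=None):
    p=camera_params(name)
    if name!='wrist': return p,np.array(p['pose'])
    T=np.eye(4); pos,q=tp; T[:3,:3]=rot(q).as_matrix(); T[:3,3]=pos
    return p,T@np.array(p['mount'])
def ray(name,u,v,tp=None):
    p,T=campose(name,tp); K=np.array(p['camera_matrix'])
    d=np.array([(u-K[0,2])/K[0,0],(v-K[1,2])/K[1,1]]); s=d.copy()
    for _ in range(30): s=d/(1+p['k1']*(s@s))
    w=T[:3,:3]@np.array([s[0],-s[1],-1]); return T[:3,3],w
def onz(name,u,v,z,tp=None):
    o,w=ray(name,u,v,tp); return o+w*(z-o[2])/w[2]
def proj(name,P,tp=None):
    p,T=campose(name,tp); K=np.array(p['camera_matrix']); c=T[:3,:3].T@(np.array(P)-T[:3,3])
    s=np.array([c[0],-c[1]])/-c[2]; s=s*(1+p['k1']*(s@s)); return K[0,0]*s[0]+K[0,2],K[1,1]*s[1]+K[1,2]
def tri(rs):
    A=np.zeros((3,3));b=np.zeros(3)
    for o,w in rs:
        w=w/np.linalg.norm(w);M=np.eye(3)-np.outer(w,w);A+=M;b+=M@o
    return np.linalg.solve(A,b)
def down(yaw): # tool z down, tool y at angle yaw in plan
    y=np.array([np.cos(yaw),np.sin(yaw),0]);z=np.array([0,0,-1.]);return R.from_matrix(np.column_stack([np.cross(y,z),y,z]))
E
python3 - <<'E'
from h import *
for n in('scene','top'): save(n+'0',grab_frame(n)); p=camera_params(n); print(n,p['camera_matrix'],p['k1'],np.round(p['pose'],3))
p=camera_params('wrist');print(p['camera_matrix'],p['k1'],np.round(p['mount'],3),bot.hold_point_z,bot.current_tool_rot(),bot.current_time())
E
```

```text
pics
scene [[390.2684516    0.         326.11503874]
 [  0.         390.2684516  198.03073661]
 [  0.           0.           1.        ]] -0.08145642015855559 [[ 0.564 -0.504  0.655  1.15 ]
 [ 0.826  0.344 -0.447 -0.372]
 [ 0.     0.792  0.61   0.776]
 [ 0.     0.     0.     1.   ]]
top [[421.48122856   0.         311.36960804]
 [  0.         421.48122856 193.88119082]
 [  0.           0.           1.        ]] -0.0944047954900837 [[-0.006  0.986 -0.167  0.313]
 [-1.    -0.005  0.005  0.057]
 [ 0.004  0.167  0.986  1.245]
 [ 0.     0.     0.     1.   ]]
[[358.27888666   0.         323.64774812]
 [  0.         358.27888666 201.25712099]
 [  0.           0.           1.        ]] -0.010853301490384461 [[-0.     0.973  0.229  0.066]
 [ 1.     0.     0.001  0.   ]
 [ 0.001  0.229 -0.973 -0.179]
 [ 0.     0.     0.     1.   ]] 0.0188 [-1.61768828e-04  1.18599982e-01  9.92941809e-01 -7.62948204e-04] 0.1
```

View pics/scene0.png

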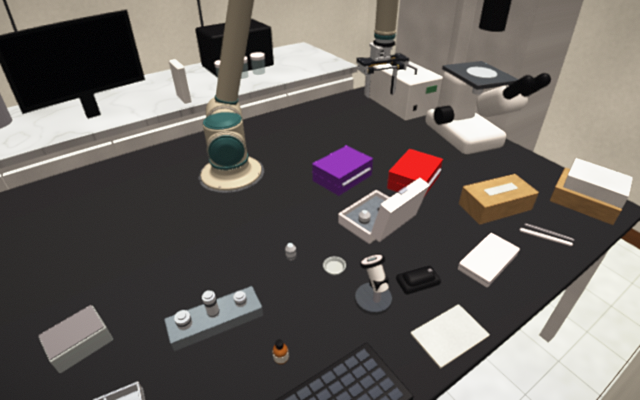

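View pics/top0.png

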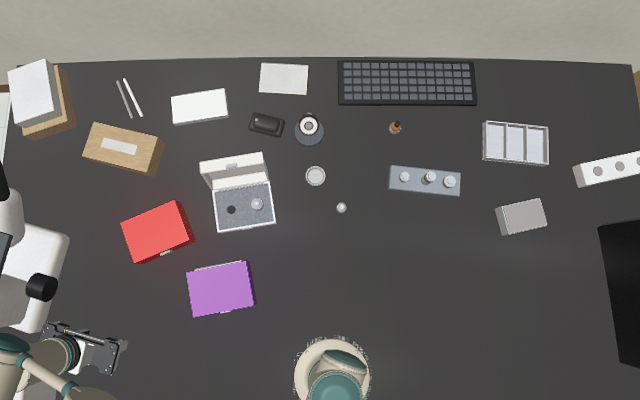

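The scene view shows the short objective at (291,250), the white case at (385,212), the stand at (213,317) with the longest objective in the middle hole, and the camera at (374,275). In the top view the same things are at short (341,208), empty seat (231,210), stand (425,180) and camera (308,125). Next I'll enlarge these for finer pixel positions.

Run:
```python
import cv2,numpy as np
a=cv2.imread('pics/top0.png')[105:240,190:470]; b=cv2.imread('pics/scene0.png')[170:350,160:440]
a=cv2.resize(a,None,fx=2.8,fy=2.8,interpolation=cv2.INTER_CUBIC)
cv2.imwrite('pics/ca.png',a)
b=cv2.resize(b,None,fx=2.8,fy=2.8,interpolation=cv2.INTER_CUBIC); cv2.imwrite('pics/cb.png',b)
```

```text
(no output)
```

View pics/ca.png

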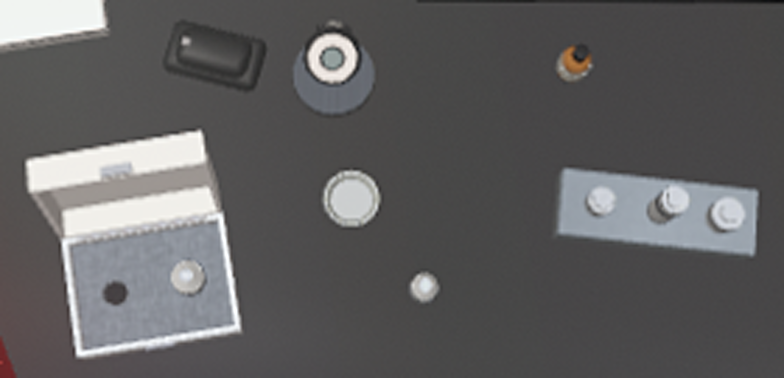

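View pics/cb.png

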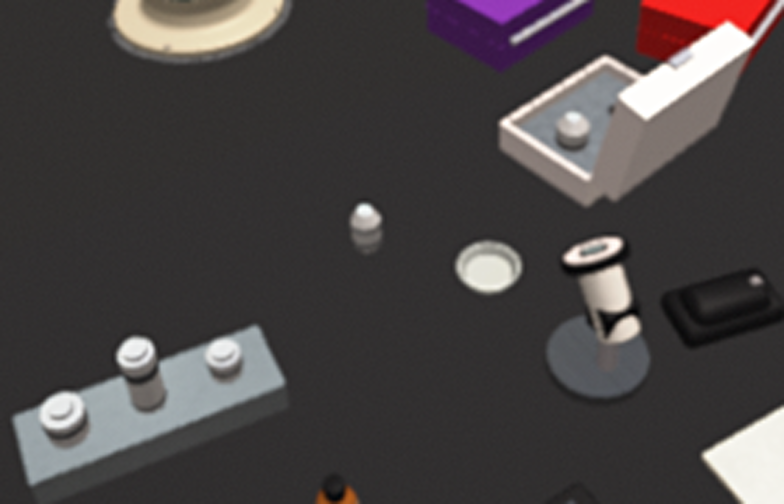

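Top crop: short top (424,287), seat (116,293), long thread top (676,199), camera glass (332,58), and the corners of the case and stand are clear. In the scene crop the camera glass is at (594,250), short top (366,212) and long top (135,352).

Run:
```python
from h import *
A=lambda x,y:((x+.5)/2.8-.5+190,(y+.5)/2.8-.5+105); B=lambda x,y:((x+.5)/2.8-.5+160,(y+.5)/2.8-.5+170)
t=lambda x,y,z:onz('top',*A(x,y),z)
np.set_printoptions(precision=4,suppress=True)
print('short',t(424,287,.040), tri([ray('top',*A(425,285)),ray('scene',*B(366,207))]))
print('seat',t(116,293,.017),'other',t(187,276,.05))
c=np.array([t(*p,.036) for p in[(79,356),(241,331),(62,240),(221,212)]]);print('case',c,c.mean(0))
for i,j in((1,0),(3,2),(0,2),(1,3)): d=c[j]-c[i];print(np.linalg.norm(d),np.degrees(np.arctan2(d[1],d[0])))
s=np.array([t(*p,.032) for p in[(562,168),(758,190),(755,254),(556,236)]]);print('stand',s.mean(0))
for i,j in((1,0),(2,3),(3,0),(2,1)): d=s[j]-s[i];print(np.linalg.norm(d),np.degrees(np.arctan2(d[1],d[0])))
print('long',t(676,197,.1),tri([ray('top',*A(676,197)),ray('scene',*B(135,351))]))
print('glass',t(332,58,.125),tri([ray('top',*A(332,58)),ray('scene',*B(595,251))]))
print('base',t(334,77,.005),onz('scene',*B(598,357),.008), 'dish',t(351,198,.01))
# lid free edge
print('lid edge',tri([ray('top',*A(27,163)),ray('scene',*B(735,25))]), [t(27,163,z) for z in(.13,.15)],[t(204,133,z) for z in(.13,.15)])
print(onz('scene',*B(735,25),.15), onz('scene',*B(750,40),.15))
```

```text
short [ 0.4783 -0.0346  0.04  ] [ 0.4801 -0.0325  0.0508]
seat [0.4768 0.2877 0.017 ] other [0.4897 0.2088 0.05  ]
case [[0.4091 0.3209 0.036 ]
 [0.4343 0.1541 0.036 ]
 [0.5304 0.3424 0.036 ]
 [0.5592 0.176  0.036 ]] [0.4832 0.2484 0.036 ]
0.1686741322968083 98.58369961748612
0.16884280450049177 99.81667082167465
0.12317525562953037 10.042870921259118
0.12680408886010264 9.94253724571025
stand [ 0.5579 -0.285   0.032 ]
0.2118013903744656 83.38019449700639
0.2126299280328661 84.50816704137002
0.07380076462307714 -7.1652591167490876
0.06961173211737015 -6.550037803544069
long [ 0.5593 -0.2846  0.1   ] [ 0.5606 -0.2838  0.0968]
glass [0.6965 0.059  0.125 ] [0.6979 0.0609 0.1249]
base [0.7157 0.0571 0.005 ] [0.7173 0.0625 0.008 ] dish [0.579  0.0396 0.01  ]
lid edge [0.5771 0.3427 0.1711] [array([0.5902, 0.3575, 0.13  ]), array([0.5852, 0.3521, 0.15  ])] [array([0.6189, 0.1844, 0.13  ]), array([0.6134, 0.1821, 0.15  ])]
[0.5561 0.3624 0.15  ] [0.5832 0.3559 0.15  ]
```

Run:
```python
from h import *
import pickle
Y=np.radians(99.6); q=quat(down(Y)); D={}
def look(n,pos,tgt):
    bot.goto(pos,q); tp=(bot.current_tool_pos(),bot.current_tool_rot()); im=grab_frame('wrist'); save('w_'+n,im)
    u,v=map(int,proj('wrist',tgt,tp)); print(n,u,v,bot.current_time(),np.round(tp[0],4)); 
    x=min(max(u-200,0),240); y=min(max(v-150,0),100)
    D[n]=(np.array(tp[0]),np.array(tp[1]),x,y); return im[y:y+300,x:x+400]
a=look('seat',[.45,.285,.26],[.4765,.288,.019])
b=look('cam',[.64,.06,.33],[.697,.06,.125])
d=look('long',[.53,-.284,.27],[.56,-.284,.1])
c=look('short',[.46,-.033,.2],[.479,-.033,.04])
save('m1',np.vstack([np.hstack([a,b]),np.hstack([c,d])])); pickle.dump(D,open('D.pkl','wb')); print({k:D[k][2:] for k in D})
```

```text
seat 322 196 1.7 [0.4495 0.2856 0.2598]
cam 313 229 2.9083 [0.6393 0.0614 0.3298]
long 318 213 4.325 [ 0.5308 -0.283   0.2704]
short 321 204 5.425 [ 0.4613 -0.0338  0.2006]
{'seat': (122, 46), 'cam': (113, 79), 'long': (118, 63), 'short': (121, 54)}
```

View pics/m1.png

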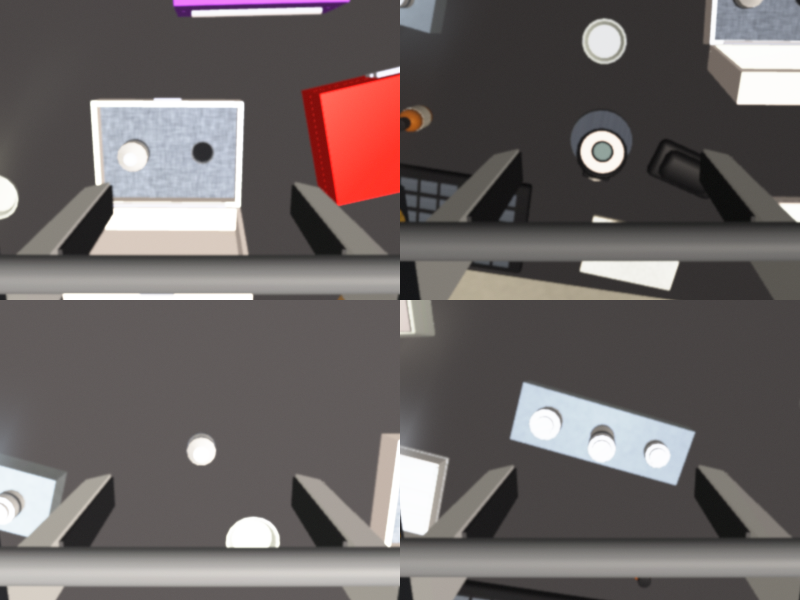

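The four close views (seat, camera, short, long) show every target clear of the fingers. Next I'll take blob centres, and one look at the inspection camera's barrel from its far side to get the yaw of its axis.

Run:
```python
from h import *
import pickle
np.set_printoptions(precision=4,suppress=True)
D=pickle.load(open('D.pkl','rb'))
def blob(n,cx,cy,cond,win=40):
    im=cv2.imread(f'pics/w_{n}.png').astype(int); g=im.mean(2); x,y=D[n][2:]; cx+=x;cy+=y
    m=cond(g).astype(np.uint8); m[:,:cx-win]=0;m[:,cx+win:]=0;m[:cy-win]=0;m[cy+win:]=0
    _,lab,st,ce=cv2.connectedComponentsWithStats(m); k=1+np.argmin(np.hypot(*(ce[1:]-[cx,cy]).T)+1e3*(st[1:,4]<30))
    cnt=max(cv2.findContours((lab==k).astype(np.uint8),0,cv2.CHAIN_APPROX_NONE)[0],key=len)
    e=cv2.fitEllipse(cv2.convexHull(cnt)); print(n,st[k],ce[k]-[x,y],e); return e
def at(n,e,z): return onz('wrist',*e[0],z,D[n][:2])
e=blob('seat',203,152,lambda g:g<70,25); print(at('seat',e,.018))
e=blob('short',201,150,lambda g:g>120,40); print(at('short',e,.035))
e=blob('long',202,146,lambda g:g>185,22); print(at('long',e,.098))
e=blob('cam',202,152,lambda g:g>150,45); print(at('cam',e,.125))
print('base',onz('wrist',602-400+113,140+79,.006,D['cam'][:2]))
q=quat(down(np.radians(-90)))
for x in(.8,.77,.74,.70):
    for z in (.3,.35):
        print(x,z,bot.solve_ik([x,.06,z],q))
print(bot.solve_ik([.5,.06,.3],quat(R.from_rotvec([0,-.6,0])*down(np.radians(90)))))
```

```text
seat [316 189  18  18 260] [202.2462 151.6   ] ((324.1697692871094, 197.58135986328125), (17.61895751953125, 18.121829986572266), 97.76554107666016)
[0.4773 0.2907 0.018 ]
short [307 187  31  33 806] [200.969 149.366] ((322.0194091796875, 203.38290405273438), (30.545862197875977, 33.28364562988281), 4.5064897537231445)
[ 0.4789 -0.0329  0.035 ]
long [ 298  187   44   44 1505] [202.6332 145.6777] ((333.2158508300781, 207.7200927734375), (43.39860534667969, 107.77599334716797), 98.29882049560547)
[ 0.5524 -0.2697  0.098 ]
cam [ 293  210   44   42 1082] [201.6969 151.6386] ((314.73052978515625, 230.5503387451172), (41.77499008178711, 43.47418212890625), 108.92996978759766)
[0.698  0.0611 0.125 ]
base [0.7188 0.0621 0.006 ]
0.8 0.3 [-0.0118  0.6412  0.672  -0.      1.8285  1.559 ]
0.8 0.35 [-0.0118  0.663   0.5105 -0.      1.9681  1.559 ]
0.77 0.3 [-0.0122  0.5791  0.7869 -0.      1.7756  1.5586]
0.77 0.35 [-0.0122  0.5924  0.644  -0.      1.9052  1.5586]
0.74 0.3 [-0.0127  0.5217  0.8887 -0.      1.7312  1.5581]
0.74 0.35 [-0.0127  0.5294  0.7573 -0.      1.8549  1.5581]
0.7 0.3 [-0.0134  0.4501  1.0099 -0.      1.6816  1.5574]
0.7 0.35 [-0.0134  0.4526  0.8881 -0.      1.8009  1.5574]
[-0.0337 -0.2034  1.9457  0.0266  0.7998 -1.6172]
```

Run:
```python
from h import *
import pickle
q=quat(down(np.radians(-90)))
bot.goto([.77,.06,.34],q); bot.sleep(.3); tp=(np.array(bot.current_tool_pos()),np.array(bot.current_tool_rot())); im=grab_frame('wrist'); save('w_cam2',im)
pickle.dump(tp,open('cam2.pkl','wb')); u,v=map(int,proj('wrist',[.715,.06,.09],tp)); print(u,v,tp,bot.current_time())
x,y=u-100,min(max(v-75,0),250); print(x,y); save('m2',cv2.resize(im[y:y+150,x:x+200],None,fx=4,fy=4,interpolation=cv2.INTER_CUBIC))
```

```text
323 216 (array([0.76993695, 0.05997273, 0.34013752]), array([ 6.07639969e-06,  9.99999996e-01, -1.26710114e-06,  8.47606768e-05])) 8.725
223 141
```

View pics/m2.png

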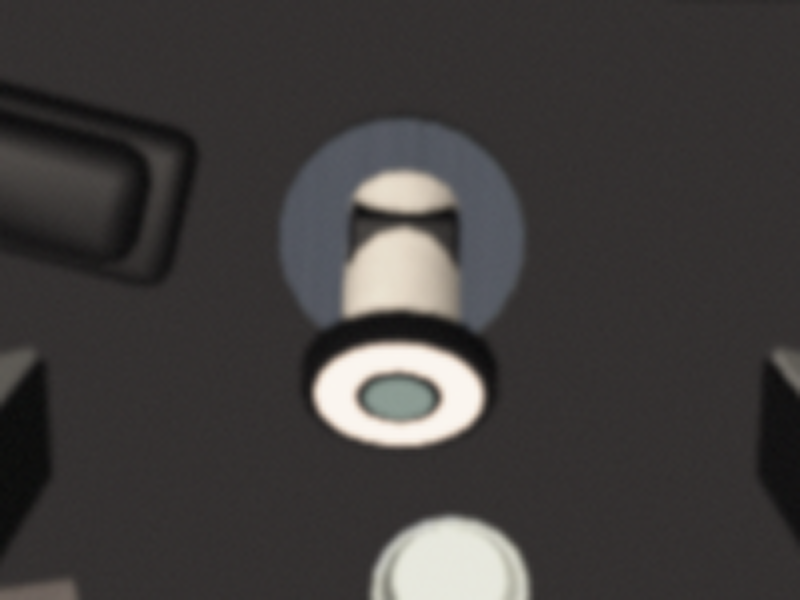

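The barrel is seen clearly from behind: glass (399,397), axis at the rear end about (405,205), base disc centre (402,235).

Run:
```python
from h import *
import pickle
np.set_printoptions(precision=4,suppress=True)
tp=pickle.load(open('cam2.pkl','rb'))
f=lambda x,y,z:onz('wrist',(x+.5)/4-.5+223,(y+.5)/4-.5+141,z,tp)
g=f(399,397,.125); b=f(402,235,.006); r=f(404.5,210,.0636)
print(g,b,r); d=g-r; print(np.degrees(np.arctan2(d[1],-d[0])),np.hypot(*d[:2])); d=g-b; print(np.degrees(np.arctan2(d[1],-d[0])))
# predicted pixel of the rear end's centre for yaw of the sight
G=np.array([.698,.060,.125])
for yw in(-3,0,3,6): 
  a=np.array([-np.sin(.61)*np.cos(np.radians(yw)),np.sin(.61)*np.sin(np.radians(yw)),np.cos(.61)]); P=g-.075*a;u,v=proj('wrist',P,tp);print(yw,(u-223+.5)*4-.5,(v-141+.5)*4-.5)
# grasp the short objective
q=quat(down(np.radians(99.6)))
bot.command_gripper(.06); p=np.array([.4787,-.0335])
bot.goto([*p,.09],q); bot.servo_line([*p,.0092],v=.12); bot.sleep(.2); print('pos',bot.current_tool_pos(),bot.current_contact_force())
bot.command_gripper(.0); print('gap',bot.current_finger_gap()); bot.servo_line([*p,.13],v=.2)
bot.sleep(.2); tp=(bot.current_tool_pos(),bot.current_tool_rot()); im=grab_frame('wrist'); save('w_held',im); print(tp,bot.current_time(),bot.current_finger_gap())
for z in(-.0188,-.0188-.008,): print(proj('wrist',np.array(tp[0])-[0,0,z],tp))
save('m3',im[100:400,120:520])
```

```text
[0.6969 0.0612 0.125 ] [0.7178 0.0604 0.006 ] [0.7394 0.0595 0.0636]
2.2694768861617467 0.04246571758766497
2.2478601430618985
-3 392.40558174547846 208.53433025437266
0 399.3244937428565 208.3525366291433
3 406.2438155096579 208.52543566039753
6 413.14337240146006 209.05248894592376
pos [ 0.4794 -0.0336  0.0099] [-0.1744 -0.4522 -0.4835]
gap 0.02730717272307404
(array([ 0.4777, -0.0333,  0.1286]), array([-0.0015, -0.0837,  0.9965,  0.0005])) 15.0083 0.027269789303635036
(np.float64(323.9790986829819), np.float64(258.89494824086455))
(np.float64(324.00185736347225), np.float64(265.6014103293469))
```

View pics/m3.png

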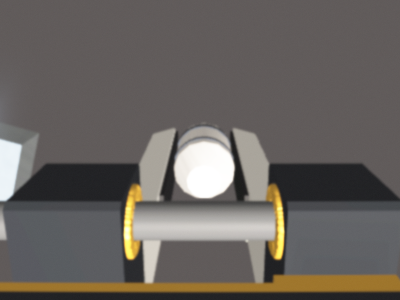

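The short objective is held upright and centred between the fingers (gap 27 mm), and its column 324 matches the tool axis. Now to hover over the seat and check the hole's position with the wrist camera.

Run:
```python
from h import *
np.set_printoptions(precision=4,suppress=True)
q=quat(down(np.radians(99.6)))
bot.goto([.4775,.2895,.15],q); bot.servo_line([.4775,.2895,.11],v=.1); bot.sleep(.5); tp=(bot.current_tool_pos(),bot.current_tool_rot()); im=grab_frame('wrist'); save('w_hov',im)
print(tp,bot.current_time()); u,v=proj('wrist',[.4775,.2895,.018],tp); print(u,v)
g=im.mean(2); m=(g<75).astype(np.uint8); u,v=int(u),int(v); w=np.zeros_like(m); w[v-22:v+22,u-25:u+25]=m[v-22:v+22,u-25:u+25]
_,lab,st,ce=cv2.connectedComponentsWithStats(w); print(st[1:],ce[1:])
for s,c in zip(st[1:],ce[1:]):
    if s[4]>60: print(onz('wrist',*(s[:2]+(s[2:4]-1)/2),.018,tp), onz('wrist',*c,.018,tp))
save('m4',cv2.resize(im[100:300,190:460],None,fx=2.5,fy=2.5))
```

```text
(array([0.4775, 0.2896, 0.1102]), array([ 0.0002, -0.0837,  0.9965,  0.0001])) 17.3333
323.81726121803956 203.97006799837496
[[311 190  29  29 642]] [[325.4735 203.7975]]
[0.4774 0.2904 0.018 ] [0.4771 0.2908 0.018 ]
```

View pics/m4.png

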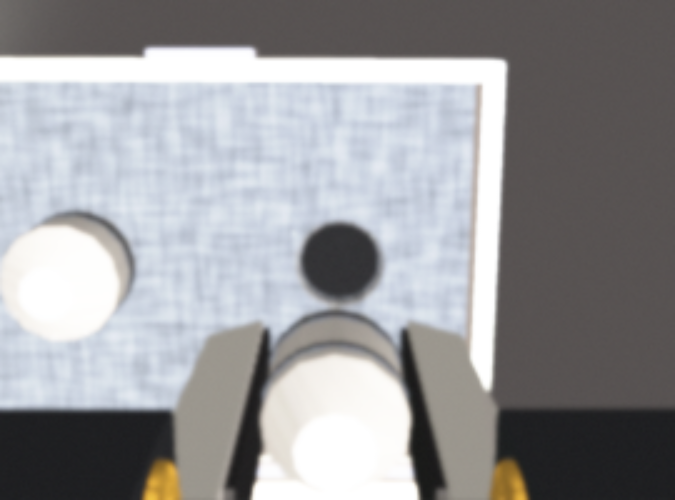

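The hole is fully visible at (339,262) in the crop, about 1 mm from under the held part. I'll insert with a force watch, then release.

Run:
```python
from h import *
np.set_printoptions(precision=4,suppress=True)
p=[.4774,.2903]; f0=np.array(bot.current_contact_force())
bot.servo_line([*p,.04],v=.1)
for z in(.034,.030,.027,.0245):
    bot.servo_line([*p,z],v=.04); f=np.array(bot.current_contact_force())-f0; print(z,bot.current_tool_pos(),f)
    if f[2]>8: break
bot.sleep(.2); f=np.array(bot.current_contact_force())-f0; print(f,bot.current_tool_pos())
bot.command_gripper(.044); bot.servo_line([*p,.17],v=.2); bot.goto([.43,.27,.27],quat(down(np.radians(99.6)))); bot.sleep(.3)
tp=(bot.current_tool_pos(),bot.current_tool_rot()); im=grab_frame('wrist'); save('w_placed',im); print(bot.current_time())
for P in([.4774,.2903,.062],[.4774,.2903,.05],[.4774,.2903,.019]): print(proj('wrist',P,tp))
save('m5',im[60:400,60:560])
```

```text
0.034 [0.4773 0.2903 0.034 ] [ 0.0416 -0.0497  0.0085]
0.03 [0.4772 0.2902 0.0297] [ 0.5358 -1.2269 -0.5519]
0.027 [0.4772 0.2902 0.0268] [0.5243 0.3919 0.6242]
0.0245 [0.4772 0.2902 0.0243] [ 0.429  -1.0922 -0.7051]
[-0.1681 -0.6073 -0.7732] [0.4775 0.2903 0.0245]
21.675
(np.float64(334.99907965775253), np.float64(224.1461676205677))
(np.float64(334.6945815075192), np.float64(221.1501976878202))
(np.float64(333.9821146234388), np.float64(214.14073864381805))
```

View pics/m5.png

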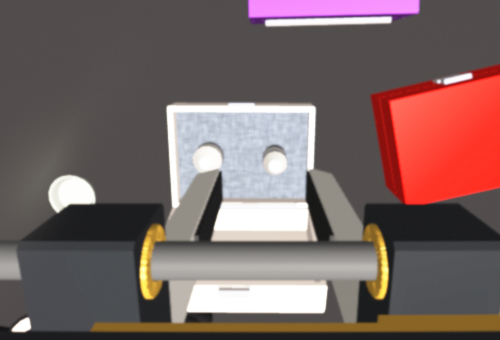

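The short objective stands in the seat, top at (335,221), just where a seated part should project. Now I'll shut the lid by sweeping its outer face with closed fingers.

Run:
```python
from h import *
np.set_printoptions(precision=3,suppress=True)
yw=np.radians(9.6); c,s_=np.cos(yw),np.sin(yw); H=np.array([.5452,.2612,.036]); q=quat(down(np.radians(99.6)))
W=lambda x,z:[H[0]+x*c,H[1]+x*s_,H[2]+z]
bot.command_gripper(0.)
bot.goto(W(.06,.21),q); bot.servo_line(W(.115,.19),v=.25); bot.servo_line(W(.115,.085),v=.2)
f0=np.array(bot.current_contact_force()); s=.095
for th in(1.8,1.6,1.4,1.2,1.0,.8,.6,.4,.25,.12,.0):
    x=-s*np.cos(th)+.034*np.sin(th)+.008; z=s*np.sin(th)+.034*np.cos(th)
    bot.servo_line(W(x,z),v=.12); f=np.array(bot.current_contact_force())-f0; print(th,f,np.linalg.norm(bot.current_tool_pos()-np.array(W(x,z))))
    if np.linalg.norm(f)>25: print('STOP');break
else:
    for dz in(.001,.002,.003,.004):
        bot.servo_line(W(x,z-dz),v=.05); f=np.array(bot.current_contact_force())-f0; print(dz,f)
        if f[2]>10: break
    bot.servo_line(W(x,.1),v=.2)
print(bot.current_time())
```

```text
1.8 [ 0.485  0.775 -0.478] 0.0015328125905600838
1.6 [ 0.294  0.643 -0.516] 0.0004583581142764159
1.4 [ 1.386  0.871 -1.15 ] 9.931987572696221e-05
1.2 [ 1.773  1.371 -0.468] 0.00010624717285873339
1.0 [ 1.082  1.218 -0.273] 0.00016422638224619765
0.8 [ 0.96  -0.123 -0.482] 0.00016187203950327025
0.6 [ 1.193  1.376 -0.618] 0.00017187273686576545
0.4 [ 1.162  1.184 -0.285] 0.00021591386176482614
0.25 [ 0.702  0.649 -0.124] 9.714335244527764e-05
0.12 [1.13  1.214 0.096] 5.668713901398943e-05
0.0 [1.554 1.003 0.894] 0.0015664317243104294
0.001 [0.95  0.476 8.416]
0.002 [-1.123  0.17  14.818]
28.8333
```

The lid met its stop at the expected height, with a 15 N press. Next I'll check the lid from the top camera and take a close look at the longest objective.

Run:
```python
from h import *
import pickle
np.set_printoptions(precision=4,suppress=True)
q=quat(down(np.radians(84)))
bot.goto([.5,.1,.24],quat(down(np.radians(90)))); bot.command_gripper(.05); bot.goto([.545,-.284,.2],q); bot.sleep(.4); tp=(np.array(bot.current_tool_pos()),np.array(bot.current_tool_rot())); im=grab_frame('wrist'); save('w_long2',im)
pickle.dump(tp,open('long2.pkl','wb')); t=grab_frame('top'); save('top1',t)
u,v=map(int,proj('wrist',[.5595,-.2845,.1],tp)); print(u,v,tp[0],bot.current_time())
a=cv2.resize(im[v-50:v+50,u-50:u+50],(400,400),interpolation=cv2.INTER_CUBIC); b=cv2.resize(t[140:240,190:290],(400,400),interpolation=cv2.INTER_CUBIC); save('m6',np.hstack([a,b]))
```

```text
324 218 [ 0.5452 -0.2835  0.2001] 32.4417
```

View pics/m6.png

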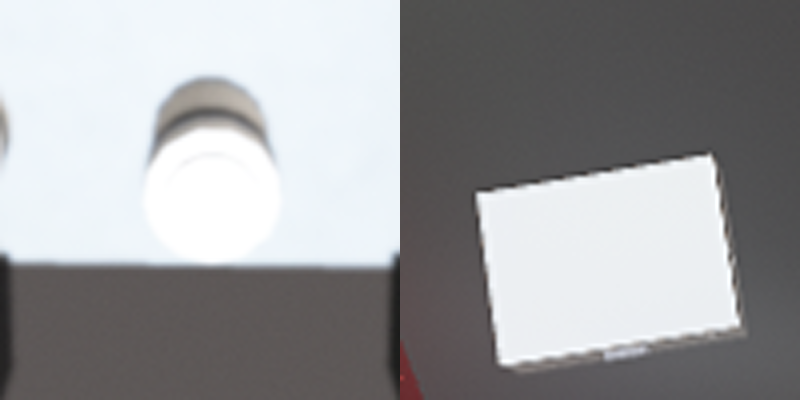

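The lid is shut flush (right). The long objective's shoulder circle is centred at (212,194) in the left crop. Now I'll grasp and lift it.

Run:
```python
from h import *
import pickle
np.set_printoptions(precision=4,suppress=True)
tp=pickle.load(open('long2.pkl','rb')); P=onz('wrist',274+212.5/4-.5,168+194.5/4-.5,.094,tp); print(P)
L=P[:2]; q=quat(down(np.radians(84)))
a=np.array([-np.sin(.611)*np.cos(np.radians(2.3)),np.sin(.611)*np.sin(np.radians(2.3)),np.cos(.611)]); y=np.array([np.sin(np.radians(2.3)),np.cos(np.radians(2.3)),0])
Rf=R.from_matrix(np.column_stack([np.cross(y,-a),y,-a])); G=np.array([.697,.0605,.125]); tcp=G+.1*a+.0492*a
np.savez('fin.npz',a=a,G=G,q=quat(Rf),tcp=tcp); print(tcp,bot.solve_ik(tcp,quat(Rf)),bot.solve_ik(tcp+.12*a,quat(Rf)))
bot.servo_line([*L,.13],v=.15); bot.servo_line([*L,.0612],v=.1); bot.sleep(.2); print(bot.current_tool_pos(),bot.current_contact_force())
bot.command_gripper(0.); print(bot.current_finger_gap(),bot.current_contact_force()); bot.servo_line([*L,.20],v=.12); bot.sleep(.2)
print(bot.current_time(),bot.current_finger_gap(),bot.current_tool_pos())
```

```text
[ 0.5591 -0.2827  0.094 ]
[0.6115 0.0639 0.2472] [ 0.0091  0.02    1.8963 -0.0489  0.6154 -1.4905] [ 0.0197 -0.1506  1.8022 -0.0445  0.8804 -1.4935]
[ 0.5595 -0.283   0.062 ] [-0.3562 -0.3628 -0.3433]
0.0269653871101831 [0.3468 0.7584 1.0073]
36.1083 0.026499074175825744 [ 0.5588 -0.2826  0.1992]
```

Run:
```python
from h import *
np.set_printoptions(precision=4,suppress=True)
d=np.load('fin.npz'); a,G,q=d['a'],d['G'],list(d['q']); tcp=G+(.1+.0495)*a
bot.goto([.5,-.1,.3],quat(down(np.radians(90)))); bot.goto(tcp+.09*a,q); bot.servo_line(tcp,v=.1); bot.sleep(.8)
pos=np.array(bot.current_tool_pos()); z=rot(bot.current_tool_rot()).as_matrix()[:,2]; tp=(pos,bot.current_tool_rot())
print(pos-tcp,np.degrees(np.arccos(-z@a)),bot.current_time(),bot.current_finger_gap(),bot.current_contact_force())
w=grab_frame('wrist');s=grab_frame('scene');t=grab_frame('top');save('w_f',w);save('s_f',s);save('t_f',t)
lens=pos+.0495*z; thread=pos-.0385*z; 
for n in('scene','top'): print(n,[np.round(proj(n,p),1) for p in(lens,thread,G)])
print('wrist',[np.round(proj('wrist',p,tp),1) for p in(lens,thread,G)])
C=lambda n,im,k: (lambda u,v:(print(n,u-100,v-100),cv2.resize(np.pad(im,((100,100),(100,100),(0,0)))[v-k+100:v+k+100,u-k+100:u+k+100],(400,400),interpolation=cv2.INTER_CUBIC))[1])(*map(int,proj(n,(lens+G)/2)))
A=C('scene',s,50);B=C('top',t,50); wc=cv2.resize(w,(320,200))
save('m7',np.hstack([A,B]))
```

```text
[-0.  0. -0.] 0.001514241395525479 39.5667 0.026787480561039897 [-0.0152  0.7318 -2.7624]
scene [array([358. , 218.1]), array([346.3, 180.8]), array([370.8, 259.3])]
top [array([306.8, 136.1]), array([305.8, 147.4]), array([307.7, 125.2])]
wrist [array([323.9, 219.2]), array([323.9, 276.8]), array([324. , 189.5])]
scene 264 138
top 207 30
```

View pics/m7.png

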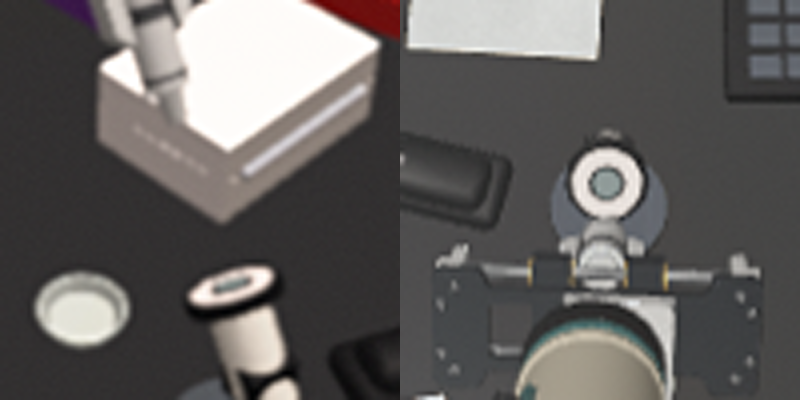

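View pics/w_f.png

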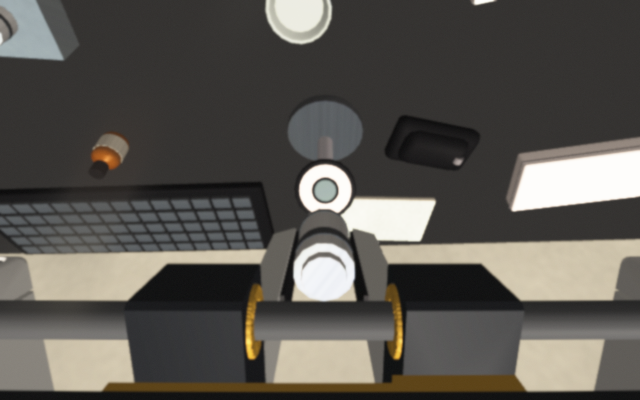

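The views agree with the prediction. In the wrist view the objective (324), camera glass (325,190) and post line up. In the scene view the lens tip is at (357.7,218.8) against (358,218.1) predicted. I'll make a sub-millimetre correction toward the averaged glass position, then hand in.

Run:
```python
from h import *
d=np.load('fin.npz'); a=d['a']; G=np.array([.6976,.0611,.125])
bot.servo_line(G+.1495*a,v=.03); bot.sleep(1.)
print(np.round(bot.current_tool_pos()-(G+.1495*a),5),bot.current_finger_gap(),np.abs(bot.current_joint_velocities()).max(),bot.current_time()); bot.hand_in()
```

```text
[-0.e+00  0.e+00  1.e-05] 0.026474163079147028 0.0011469559930027554 40.9667
the job is handed in; nothing more can be done
```

I handed the job in at 41.0 s of the 67 s allowed, with the arm still holding the longest objective in front of the inspection camera. I viewed 12 pictures, two over the budget of 10.

- **Short objective:** it stands lens up in the empty seat. It went past the 5 mm seat depth with no noticeable contact force, and the wrist view showed its top where a seated one should be. That was the last view of it before the lid closed.
- **Lid:** I pushed it shut, and it met a firm stop at the expected height under a press of about 15 N. The top camera showed it flush.
- **Longest objective:** it is held with its lens end toward the glass, 10 cm away by my measurement.
    - **Arm:** the last reading was on target to within 0.01 mm and nearly still. The tool axis was within 0.01° of my estimated sight line just before the last small correction.
    - **Views:** the wrist view showed the objective, glass and post in line. The scene camera saw the lens within 1 pixel of its predicted place.

**Disagreements:**
- **Glass position:** the scene camera put the glass about 1.5 pixels (roughly 3–4 mm) to one side of my estimate, while the wrist and top views agreed to about 1–2 mm. I took a position close to the mean and shifted the hold by under 1 mm.
- **Sight-line direction:** I measured the camera's heading in plan as about 2.3°, good to perhaps 1–2°. I took no picture after the final small shift.

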